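# Squeeze a freshly glued gift box in the packing bench's ratchet clamp and hold it

## Robot

A 6-joint arm with a two-finger parallel gripper is mounted at the origin on the work surface. World frame = base frame: x ahead of the robot, y to its left, z up, the work surface at z = 0. Lengths are in m, angles in degrees, forces in N, time in s.
With the tool pointing down it reaches from about 0.325 to 0.875 m from the base axis. Payload 4.4 kg.
Tool frame: the origin (TCP) lies between the finger pads; the fingertips stand 22 mm ahead of it and the grasp point (between the pads) lies 3 mm ahead of it; z points along the fingers, y is the direction in which the jaws open and shut (so a half turn about z gives the same grasp; the last joint's range is limited). The gripper opens to 85 mm and grips with 20 to 120 N. Pads are 22 mm wide; open, the fingers measure 114 mm over their backs; the gripper's body (76 mm by 85 mm) begins 54 mm behind the grasp point. The pads swing forward as they close: fully open they stand 13 mm farther back than shut.
Start: joints at [-77.149, 11.837, 88.321, -0, 79.842, -8.623], TCP at [0.21, -0.535, 0.253] pointing down, gripper open.
Joint ranges: [-156.59, 156.59], [-49.26, 127.26], [12.9, 141.05], [-63.56, 243.56], [4.71, 150.69], [-161.64, 161.64]. Speed limits (degrees/s): [159.86, 159.86, 180, 180, 180, 180].

## Interface

Orientations are given as a 3x3 rotation matrix whose columns are the frame's x, y, z axes.
In Python, from workcell import * gives the robot as it stands. The module is installed in compiled form; this text tells all that it offers.
- The arm moves only by the tool servo_tool, never from a script. Its argument "increments" is one flat list of numbers, 7 for each row, row after row: the turn, a rotation vector about the world's x, y, z in rad, then the shift along the world's x, y, z in mm, then the opening, from 0 (shut) to 1 (fully open). In form: [rx, ry, rz, tx, ty, tz, gripper, rx, ry, rz, tx, ty, tz, gripper, ...]. A call has 1 to 8 rows; each row shifts and turns the commanded pose from where the row before left it; what a row does not reach is not made up. A row lasts 1/12 s, in which the tool goes at most 41.7 mm and 7.16 degrees, less where a joint would pass 70% of its speed; a pose out of reach is approached as far as the arm can. A call is refused whole if a number of a shift passes 41.7 or a number of a turn 0.125, either way. A call with a gripper value outside its range is refused whole. The fingers move at their own pace and stop on an object; "squeeze" is the grip in N (left out, the last holds). Time passes only in rows, so rows that do not move let the fingers close. It gives the time, the measured TCP pose, the force and the opening at its end, in the units of the state.
- read_state(): the state, without advancing time (a new reading comes with each control period).
- snapshot(name): name is "scene" or "top" or "wrist"; returns (picture, depth): 420x560x3 uint8, blue, green, red; 420x560 float32, m along the optical axis (not along the pixel's ray), 0 where there is no reading.
- calibration(name): a dict with "camera_matrix" (3x3 intrinsics, pixels), "k1" (the pictures are not rectified: a ray, as slopes to the right and down, at radius r is drawn at 1 + k1 r^2 times it, then the intrinsics apply), "R" (3x3) and "t" (3): a world point X has camera coordinates R X + t; the wrist camera has in their place "hand_eye" (4x4, takes a point from camera to tool coordinates, whose origin is the TCP and whose axes are the flange's). Camera axes: x right, y down, z forward; pixel columns grow to the right and rows downward; lengths in m; the calibration is good to about 2 mm. A picture is of the moment at which its call begins: read the wrist's pose just before it. calibration takes no time and is no camera call.
- finish_job(): hands the job in, once; it reports no verdict.
The state is a dict: "time_s": time; "joint_pos": joint angles; "dq": joint speeds; "tau": joint torques, N m; "tool_pos": TCP position; "ee_rot": TCP orientation; "ft_force": force on the tool from outside, world axes, zero at the start; "moment": the same for the moment, N m; "gripper_width": finger opening in m.
Only numpy, scipy, OpenCV 4.12 (cv2) and the standard library are available. Lean on these libraries where they do the work, as an engineer would, in place of code of your own. Each camera call takes 0.05 s, during which the arm holds its last target. There are 200 camera calls.

## Task

The small cardboard gift box lying in the orange bench clamp has a freshly glued flap. Pump the clamp's red trigger handle down and up until the sprung yellow-edged pad of the moving jaw has pushed the box against the fixed jaw and is itself pushed about half-way in on its springs; never push the pad right in, which would crush the box. Work the clamp by its trigger only, touching neither the box nor the sliding bar, leave the other things on the bench alone, and finish while still holding the trigger pressed with the box squeezed like that.

Things in the scene. Friction and masses are not known exactly. Their poses are not given: they have to be found in the camera images.
- clamp: bench-mounted ratchet bar clamp, fixed: dark steel base plate 130 x 410 mm, 12 mm thick. Origin: centre of the plate's underside, on the bench. Its y axis is the closing direction of the jaw (from the red trigger end to the fixed jaw), z up. Two orange cheeks (46 mm wide over both, 113 mm high) stand from y = -130 to -45 mm around the toothed bar, which runs along y at 40 mm height.
- trigger_top (a point): centre of the upper face of the red thumb plate (40 mm across, 44 mm along, 8 mm thick) at the free end of the trigger handle: the place to press. At rest it is about 132 mm above the bench and 187 mm behind the clamp's origin (-y) and the plate slopes 17 degrees, free end up; pressed to the stop it is about 79 mm above the bench. Over 50 mm of free room behind the cheeks and above it.
- trigger_hinge (a point): axis of the trigger handle, 103 mm above the bench, between the cheeks; the axis lies along the clamp's x axis. The handle runs from here to -y; trigger_top is 90 mm along the handle and 3 mm above its line.
- trigger (a joint): handle angle in rad: 0 at rest (0.30 above level; a spring returns it), 0.60 down at its stop. Takes 2 to 4 N at the thumb plate, 5 to 10 N when squeezing. Pressing drives the bar 42 mm per rad once the pawl catches a tooth (pitch 8 mm); let up, the pawl ratchets back and the bar stays, but slips back up to a tooth if loaded. A full stroke gives 8 to 24 mm, mostly 16.
- ram (a joint): travel of the sliding toothed bar with the moving jaw in m, from 0 (as far open as it goes) to 0.10; grows as the jaw closes. It cannot be backed off.
- pad (a joint): how far the sprung pad is pushed in towards its jaw plate, in m: 0 free, 0.016 right in. Spring 1 N per mm. Half-way is 0.008. It shows as the gap between the yellow back of the pad and the orange jaw plate behind it: 16 mm free, 8 mm half-way, none when right in.
- pad_face (a point): centre of the face of the sprung pad (black rubber, yellow edge, 74 mm wide, 50 mm high, two green guide pins behind it), 40 mm above the bench; it looks along the clamp's +y. It starts about 30 to 62 mm short of the box.
- fixed_face (a point): point on the face of the fixed jaw (orange, 90 mm wide, 70 mm high, black rubber face), 40 mm above the bench, opposite pad_face; it looks along the clamp's -y.
- carton: the gift box: brown cardboard with a blue band, 80 mm across the clamp, 70 mm along its closing direction, 56 mm high, 0.1 to 0.2 kg, lying loose on the base plate about 4 to 12 mm short of the fixed jaw. Origin: centre of its underside.
- pen_cup: bystander: grey cup of markers, 76 mm wide, 90 mm high; origin at the centre of its underside
- tape_roll: bystander: roll of brown tape lying flat, 100 mm across, 48 mm high; origin at the centre of its underside
- glue_bottle: bystander: white bottle with an orange cap, 52 mm across, 130 mm high; origin at the centre of its underside
- spare_box: bystander: another small cardboard box with a blue band, 75 x 100 x 50 mm; origin at the centre of its underside
- cutter: bystander: yellow box cutter lying flat, 155 mm long, 18 mm high; origin under its handle
- wood_block: bystander: pale wooden block, 50 x 90 x 30 mm; origin at the centre of its underside
Not all that is in view belongs to the job. What is shaped like the carton but purple is not meant.

How it is judged:
By the outcome, as a careful person would: the job done as asked, in the order asked, and still so for the second after the job is handed in, while the arm keeps its last pose, push and grip.
It also fails if it takes over 54 s, if anything falls off the work surface, if the arm or the gripper's body presses on something with over 40 N, if the wrist force passes 120 N, or if a joint passes its speed limit or range.

## Working session

There is one attempt and no reset: what is moved stays moved. The work goes in short steps, Python scripts to look and compute and a tool call to move; the robot and the scene stay as the last step left them, time stands still between calls to the robot, and variables do not carry over. Pictures are saved under pics/ and viewed, about 8 in all and at most 12, crops included, and the job is handed in when it is done.

Besides the shell and the picture viewer there is one more tool, called by a JSON object that holds its "op" and its "data". servo_tool: Moves the arm, as the interface text tells. Its arguments: {"type":"object","properties":{"increments":{"type":"array"},"squeeze":{"type":"number"}},"required":["increments"]}

```bash
mkdir -p pics
cat > h.py <<'E'
from workcell import *
import numpy as np, cv2
def pts(name,depth,px):
    c=calibration(name);K=np.array(c["camera_matrix"]);k1=c["k1"]
    out=[]
    for u,v in px:
        d=np.array([(u-K[0,2])/K[0,0],(v-K[1,2])/K[1,1]]);s=d.copy()
        for _ in range(20): s=d/(1+k1*(s@s))
        w=depth[max(0,v-1):v+2,max(0,u-1):u+2];w=w[w>0]
        z=np.median(w) if w.size else np.nan
        p=np.array([s[0]*z,s[1]*z,z])
        if "R" in c: p=np.array(c["R"]).T@(p-np.array(c["t"]))
        out.append(p)
    return np.array(out)
E
python3 - <<'E'
from h import *
for n in("scene","top"):
    p,d=snapshot(n);cv2.imwrite(f"pics/{n}0.png",p);np.save(f"{n}0.npy",d)
    c=calibration(n);print(n,c["camera_matrix"],-np.array(c["R"]).T@np.array(c["t"]))
s=read_state();print(s)
E
```

```text
scene [[495.34779304   0.         275.81094427]
 [  0.         495.34779304 212.32875683]
 [  0.           0.           1.        ]] [1.38277128 0.34767588 1.24579839]
top [[491.82408536   0.         279.17134848]
 [  0.         491.82408536 204.77756305]
 [  0.           0.           1.        ]] [ 0.44561792 -0.00832701  1.5274696 ]
{'time_s': 0.1, 'joint_pos': array([-7.71500220e+01,  1.18794210e+01,  8.83975861e+01,  3.28000565e-04,
        7.98407836e+01, -8.62176108e+00]), 'dq': array([ 0.10464388, -0.10285947, -0.19225119,  0.01750615,  0.09497377,
        0.06266679]), 'tau': array([-3.81178534e-04, -3.84089398e+01, -2.92549127e+01, -3.01221644e-04,
        4.79797251e-03, -2.79715003e-06]), 'tool_pos': array([ 0.21033324, -0.53446253,  0.25223323]), 'ee_rot': array([[ 9.30598673e-01,  3.66040853e-01, -4.51721905e-04],
       [ 3.66040997e-01, -9.30596564e-01,  2.00560147e-03],
       [ 3.13761219e-04, -2.03175880e-03, -9.99997887e-01]]), 'ft_force': array([0.09701773, 0.15792264, 0.39331217]), 'moment': array([ 0.00696247, -0.0322342 ,  0.0096586 ]), 'gripper_width': 0.08550152142834946}
```

View pics/scene0.png

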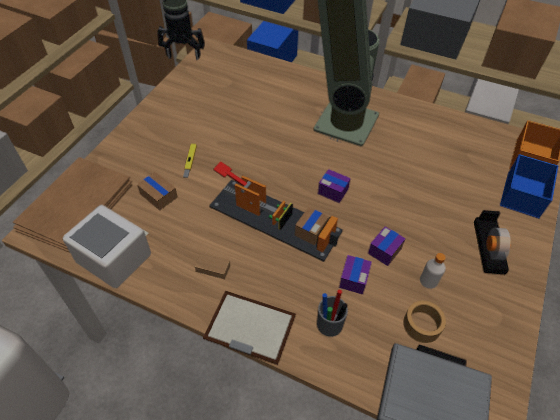

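View pics/top0.png

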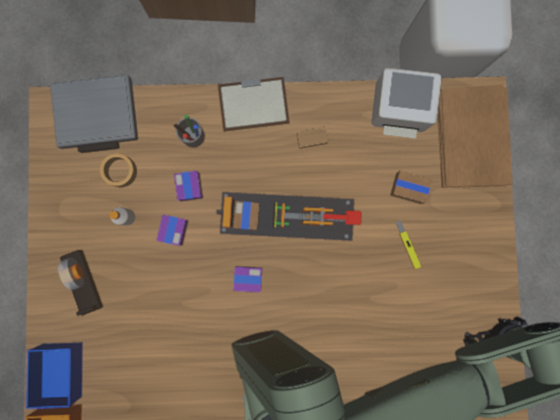

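The top view shows the clamp lying along image rows ~217. The red thumb plate is at (354,217), the fixed jaw at (227,212), the carton at (247,215) and the pad at about (280,215).

Run:
```python
from h import *
p=cv2.imread("pics/top0.png");d=np.load("top0.npy")
h=cv2.cvtColor(p,cv2.COLOR_BGR2HSV)
m=((h[...,0]<6)|(h[...,0]>174))&(h[...,1]>170)&(h[...,2]>100)
m[:, :315]=0;m[:,370:]=0;m[:190]=0;m[240:]=0
vs,us=np.nonzero(m);P=pts("top",d,list(zip(us,vs)))
ok=(P[:,2]>.05)&(P[:,2]<.2);P=P[ok];us,vs=us[ok],vs[ok]
for lo in range(315,368,5):
    k=(us>=lo)&(us<lo+5)
    if k.any(): print(lo,k.sum(),P[k].mean(0).round(4),P[k].min(0).round(3),P[k].max(0).round(3))
# base plate from dark pixels at height ~12mm
q=[(u,v) for v in range(180,255) for u in range(205,370)]
Q=pts("top",d,q);g=np.array([p[v,u].max() for u,v in q]);k=(g<85)&(Q[:,2]<.022)&(Q[:,2]>.004)
r=cv2.minAreaRect((Q[k][:,:2]*1000).astype(np.float32));print(r,k.sum(),Q[k][:,2].mean(),cv2.boxPoints(r))
crop=cv2.resize(p[180:255,205:370],None,fx=4.8,fy=4.8,interpolation=cv2.INTER_CUBIC);cv2.imwrite("pics/c0.png",crop)
```

```text
320 3 [ 0.5145 -0.1513  0.108 ] [ 0.512 -0.151  0.107] [ 0.517 -0.151  0.109]
325 17 [ 0.5135 -0.1592  0.1102] [ 0.509 -0.165  0.106] [ 0.517 -0.154  0.113]
330 16 [ 0.5132 -0.1739  0.1154] [ 0.508 -0.179  0.113] [ 0.517 -0.168  0.117]
335 20 [ 0.5116 -0.1873  0.1198] [ 0.507 -0.193  0.116] [ 0.516 -0.182  0.122]
340 20 [ 0.5111 -0.2012  0.1227] [ 0.507 -0.207  0.121] [ 0.516 -0.196  0.125]
345 52 [ 0.509  -0.216   0.1275] [ 0.492 -0.221  0.122] [ 0.526 -0.209  0.131]
350 65 [ 0.5086 -0.2286  0.1303] [ 0.491 -0.235  0.126] [ 0.526 -0.222  0.134]
355 64 [ 0.5077 -0.2419  0.1348] [ 0.491 -0.248  0.132] [ 0.525 -0.236  0.138]
360 11 [ 0.5077 -0.2502  0.1364] [ 0.494 -0.251  0.135] [ 0.522 -0.25   0.138]
((522.97607421875, -46.39823913574219), (405.88616943359375, 125.58193969726562), 85.45960998535156) 3040 0.011416544648608258 [[ 444.3168  -243.7338 ]
 [ 569.50464 -253.67508]
 [ 601.6354   150.93732]
 [ 476.4475   160.8786 ]]
```

View pics/c0.png

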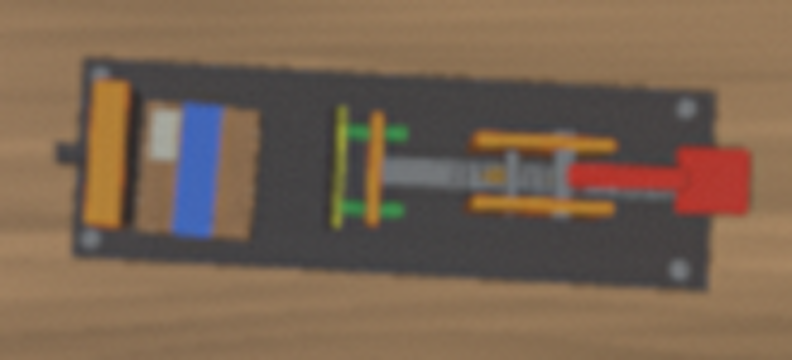

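The plate fit (406×126 mm at z=11 mm, closing direction (0.079, 0.997), origin (0.523, −0.046)) predicts trigger_top at (0.508, −0.233). The measured plate centre agrees: (0.508, −0.231, 0.131). Moving above it with the gripper shut.

{"op": "servo_tool", "data": {"increments": [0, 0, -0.041, 27, 27, 0, 0, 0, 0, -0.041, 27, 27, 0, 0, 0, 0, -0.041, 27, 27, 0, 0, 0, 0, -0.041, 27, 27, 0, 0, 0, 0, -0.041, 27, 27, 0, 0, 0, 0, -0.041, 27, 27, 0, 0, 0, 0, -0.041, 27, 27, 0, 0, 0, 0, -0.041, 27, 27, 0, 0], "squeeze": 30}}

```text
time_s: 0.77
tool_pos: [0.4272, -0.3173, 0.2529]
ee_rot: [[0.999, 0.045, -0.001], [0.045, -0.999, 0.001], [-0.001, -0.001, -1.0]]
ft_force: [0.4, -0.7, 0.1]
gripper_width: -0.0001
```

{"op": "servo_tool", "data": {"increments": [0, 0, -0.041, 27, 27, -10, 0, 0, 0, -0.041, 27, 27, -15, 0, 0, 0, -0.041, 27, 27, -15, 0, 0, 0, 0, 0, 0, -10, 0, 0, 0, 0, 0, 0, -10, 0, 0, 0, 0, 0, 0, 0, 0, 0, 0, 0, 0, 0, 0, 0]}}

```text
time_s: 1.35
tool_pos: [0.5063, -0.2386, 0.1924]
ee_rot: [[0.997, -0.077, -0.002], [-0.077, -0.997, 0.001], [-0.002, -0.001, -1.0]]
ft_force: [0.6, -0.7, 0.7]
gripper_width: 0.0002
```

Run:
```python
from h import *
s=read_state();print(s["time_s"],s["tool_pos"],s["ee_rot"].round(3),s["ft_force"],s["gripper_width"],s["joint_pos"])
print(calibration("wrist"))
P=[]
for n in("scene","top","wrist"):
    p,d=snapshot(n);cv2.imwrite(f"pics/{n}1.png",p);np.save(f"{n}1.npy",d);P.append(p)
a=cv2.resize(P[0][160:270,195:360],None,fx=3,fy=3,interpolation=cv2.INTER_CUBIC)
b=cv2.resize(P[1][180:255,205:370],None,fx=3,fy=3,interpolation=cv2.INTER_CUBIC)
c=cv2.resize(P[2],(300,225))
o=np.zeros((560,800,3),np.uint8);o[:330,:495]=a;o[332:557,:495]=b;o[:225,498:798]=c
cv2.imwrite("pics/m1.png",o)
```

```text
1.35 [ 0.50630047 -0.23862459  0.19237065] [[ 0.997 -0.077 -0.002]
 [-0.077 -0.997  0.001]
 [-0.002 -0.001 -1.   ]] [ 0.61189136 -0.73483055  0.6706041 ] 0.00020135042228291075 [-3.40805703e+01  1.33464491e+01  9.40339717e+01 -2.67958295e-02
  7.27468794e+01  6.03534956e+01]
{'camera_matrix': array([[325.41869441,   0.        , 278.06546559],
       [  0.        , 325.41869441, 206.31470051],
       [  0.        ,   0.        ,   1.        ]]), 'k1': -0.0005866320454479046, 'hand_eye': array([[-3.13678770e-04, -9.57801642e-01, -2.87429845e-01,
         7.34533668e-02],
       [ 9.99999740e-01, -4.86968895e-04,  5.31402433e-04,
         5.70465383e-06],
       [-6.48947517e-04, -2.87429603e-01,  9.57801546e-01,
        -1.20517566e-01],
       [ 0.00000000e+00,  0.00000000e+00,  0.00000000e+00,
         1.00000000e+00]])}
```

View pics/m1.png

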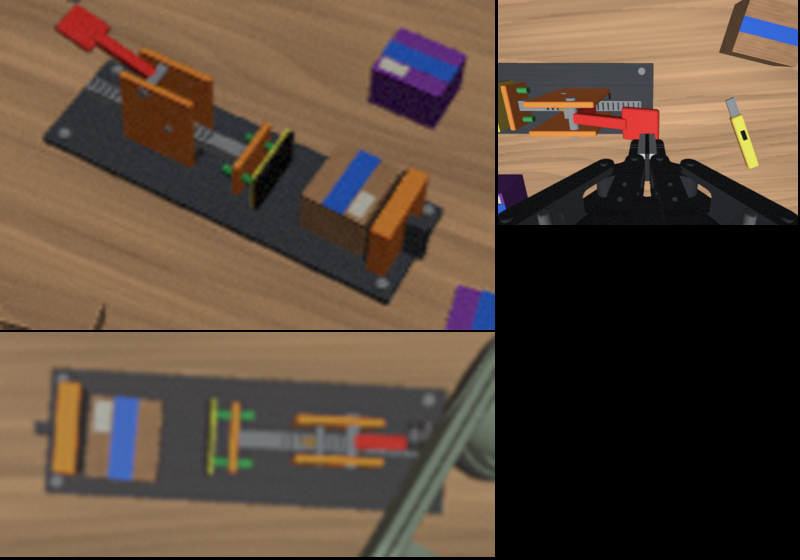

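The trigger, pad and carton are clear of the arm in both views. The pad is free: yellow at (212,437) and orange at (234,437) in the lower crop. First I'll do a partial press, then write a tracker for the pad gap in the top image.

{"op": "servo_tool", "data": {"increments": [0, 0, 0, 2, 4, -10, 0, 0, 0, 0, 0, 0, -24, 0, 0, 0, 0, 0, 0, -7, 0, 0, 0, 0, 0, 0, -7, 0, 0, 0, 0, 0, 0, -7, 0, 0, 0, 0, 0, 0, -7, 0, 0, 0, 0, 0, 0, -7, 0, 0, 0, 0, 0, 0, -7, 0]}}

```text
time_s: 2.17
tool_pos: [0.51, -0.2348, 0.1175]
ee_rot: [[0.997, -0.076, 0.001], [-0.076, -0.997, -0.001], [0.002, 0.001, -1.0]]
ft_force: [-0.6, -1.5, 3.9]
gripper_width: 0.0003
```

```bash
cat > track.py <<'E'
from h import *
import sys
O=np.array([.523,-.0464]);e=np.array([.0791,.9969]);ex=np.array([.9969,-.0791])
Y=np.arange(-60,200,.5);X=np.arange(-45,45.1,1.)
def rect(img,z=.065):
    c=calibration("top");g=O+Y[None,:,None]/1e3*e+X[:,None,None]/1e3*ex
    W=np.dstack([g,np.full(g.shape[:2],z)])@np.array(c["R"]).T+np.array(c["t"])
    s=W[...,:2]/W[...,2:];s=s*(1+c["k1"]*(s**2).sum(-1,keepdims=True))
    K=np.array(c["camera_matrix"]);uv=(s*[K[0,0],K[1,1]]+K[:2,2]).astype(np.float32)
    return cv2.remap(img.astype(np.float32),uv[...,0],uv[...,1],cv2.INTER_LINEAR)
def measure(img):
    r=rect(img);k=((abs(X)>5)&(abs(X)<17))|((abs(X)>29)&(abs(X)<34))
    b,g,R=r[k].mean(0).T
    ye=np.clip(np.minimum(R,g)-b-.0,0,None)*(g>.8*R); og=np.clip(R-1.35*g,0,None)
    def cen(s,lo,hi):
        w=s*((Y>=lo)&(Y<=hi));i=Y[w.argmax()];w=w*(abs(Y-i)<8);return (w*Y).sum()/w.sum(),s.max()
    o=cen(og,-60,125)[0];y=cen(ye,o,o+30)[0]
    # box: brown/blue edges
    rb=r[(abs(X)<28)].mean(0);bl=np.clip(rb[:,0]-rb[:,2],0,None);bc=(bl*Y).sum()/bl.sum()
    return o,y,y-o,bc,r
if __name__=="__main__":
    n=int(sys.argv[1]) if len(sys.argv)>1 else 3
    im=np.mean([snapshot("top")[0].astype(float) for _ in range(n)],0)
    o,y,g,bc,r=measure(im);s=read_state()
    print(f"t {s['time_s']:.2f} jaw {o:.1f} pad {y:.1f} sep {g:.2f} band {bc:.1f} F {s['ft_force'].round(1)} tcp {s['tool_pos'].round(4)}")
    if len(sys.argv)>2: cv2.imwrite(sys.argv[2],cv2.resize(r,(780,364)))
E
python3 - <<'E'
from track import *
for f in("pics/top0.png","pics/top1.png"):print(measure(cv2.imread(f))[:4])
E
python3 track.py 3 pics/r1.png
```

```text
(np.float64(14.021166334812902), np.float64(35.82943878334267), np.float64(21.808272448529763), np.float64(118.770289308614))
(np.float64(14.017897243399469), np.float64(35.83300534149886), np.float64(21.815108098099394), np.float64(117.38370569997856))
t 2.32 jaw 30.0 pad 51.8 sep 21.80 band 116.6 F [-0.7 -1.5  1.6] tcp [ 0.5094 -0.234   0.1167][ WARN:0@2.858] global loadsave.cpp:1063 imwrite_ Unsupported depth image for selected encoder is fallbacked to CV_8U.
```

View pics/r1.png

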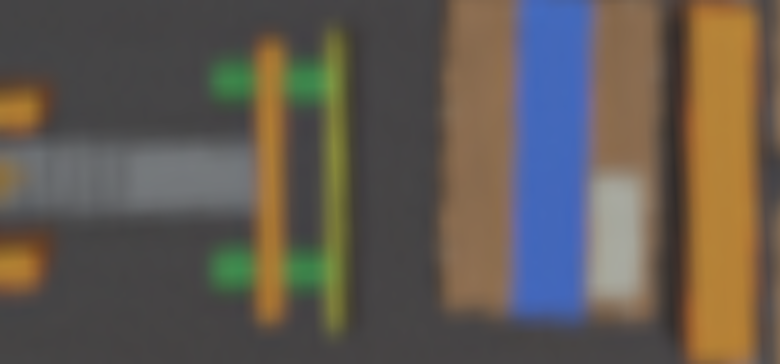

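The rectified view shows the jaw at 30.0 mm (it moved 16 mm), the pad at 51.8 and free (sep 21.8), the carton spanning about 88–160 and the fixed jaw at about 167. The target separation is 13.8. I'll finish this stroke, let up, and stroke again.

{"op": "servo_tool", "data": {"increments": [0, 0, 0, 0, 0, -6, 0, 0, 0, 0, 0, 0, -6, 0, 0, 0, 0, 0, 0, 0, 0]}}

```text
time_s: 2.57
tool_pos: [0.5096, -0.2332, 0.1043]
ee_rot: [[0.997, -0.076, 0.0], [-0.076, -0.997, 0.002], [0.0, -0.002, -1.0]]
ft_force: [0.8, 1.4, 2.7]
gripper_width: 0.0002
```

```bash
python3 track.py 1
```

```text
t 2.62 jaw 35.0 pad 56.9 sep 21.84 band 116.6 F [0.9 1.7 2.8] tcp [ 0.5096 -0.2333  0.1048]
```

{"op": "servo_tool", "data": {"increments": [0, 0, 0, 0, 0, 10, 0, 0, 0, 0, 0, 0, 10, 0, 0, 0, 0, 0, 0, 10, 0, 0, 0, 0, 0, 0, 10, 0, 0, 0, 0, 0, 0, 10, 0, 0, 0, 0, 0, 0, 7, 0, 0, 0, 0, 0, 0, 0, 0, 0, 0, 0, 0, 0, 0, 0]}}

```text
time_s: 3.28
tool_pos: [0.5098, -0.2343, 0.1631]
ee_rot: [[0.997, -0.076, 0.001], [-0.076, -0.997, -0.001], [0.001, 0.001, -1.0]]
ft_force: [-0.2, 0.1, -0.4]
gripper_width: 0.0005
```

```bash
python3 track.py 1
```

```text
t 3.33 jaw 35.0 pad 56.9 sep 21.83 band 116.9 F [ 0.7  0.1 -0.1] tcp [ 0.5094 -0.234   0.1623]
```

{"op": "servo_tool", "data": {"increments": [0, 0, 0, 0, 0, -7, 0, 0, 0, 0, 0, 0, -10, 0, 0, 0, 0, 0, 0, -10, 0, 0, 0, 0, 0, 0, -10, 0, 0, 0, 0, 0, 0, -10, 0, 0, 0, 0, 0, 0, -10, 0, 0, 0, 0, 0, 0, 0, 0]}}

```text
time_s: 3.92
tool_pos: [0.5094, -0.2333, 0.1033]
ee_rot: [[0.997, -0.076, -0.001], [-0.076, -0.997, 0.002], [-0.001, -0.002, -1.0]]
ft_force: [1.3, 0.4, 2.9]
gripper_width: 0.0001
```

```bash
python3 track.py 1
```

```text
t 3.97 jaw 51.4 pad 73.3 sep 21.86 band 116.7 F [ 1.9 -0.1  3.2] tcp [ 0.5094 -0.2334  0.1038]
```

{"op": "servo_tool", "data": {"increments": [0, 0, 0, 0, 0, 10, 0, 0, 0, 0, 0, 0, 10, 0, 0, 0, 0, 0, 0, 10, 0, 0, 0, 0, 0, 0, 10, 0, 0, 0, 0, 0, 0, 10, 0, 0, 0, 0, 0, 0, 7, 0, 0, 0, 0, 0, 0, 0, 0, 0, 0, 0, 0, 0, 0, 0]}}

```text
time_s: 4.63
tool_pos: [0.5098, -0.2343, 0.1631]
ee_rot: [[0.997, -0.076, 0.001], [-0.076, -0.997, -0.001], [0.001, 0.001, -1.0]]
ft_force: [-0.0, -0.1, -0.0]
gripper_width: 0.0001
```

{"op": "servo_tool", "data": {"increments": [0, 0, 0, 0, 0, -7, 0, 0, 0, 0, 0, 0, -10, 0, 0, 0, 0, 0, 0, -10, 0, 0, 0, 0, 0, 0, -8, 0, 0, 0, 0, 0, 0, -6, 0, 0, 0, 0, 0, 0, -6, 0, 0, 0, 0, 0, 0, 0, 0]}}

```text
time_s: 5.22
tool_pos: [0.509, -0.2336, 0.1136]
ee_rot: [[0.997, -0.076, -0.002], [-0.076, -0.997, 0.001], [-0.002, -0.001, -1.0]]
ft_force: [1.1, -2.1, 2.4]
gripper_width: -0.0001
```

```bash
python3 track.py 2 pics/r2.png 2>/dev/null
```

```text
t 5.32 jaw 63.2 pad 85.1 sep 21.86 band 120.3 F [-0.5 -0.8  2.3] tcp [ 0.509  -0.2337  0.1146]
```

View pics/r2.png

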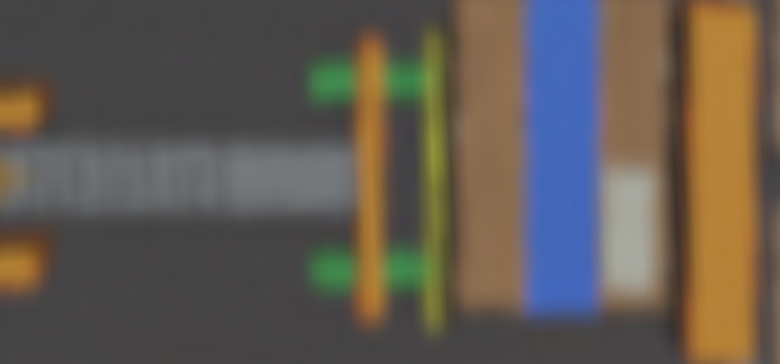

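The box is being pushed (band 116.6→120.3) with the pad still free, and a few mm of gap remain at the fixed jaw. Finishing this stroke slowly.

{"op": "servo_tool", "data": {"increments": [0, 0, 0, 0, 0, -5, 0, 0, 0, 0, 0, 0, -5, 0, 0, 0, 0, 0, 0, 0, 0]}}

```text
time_s: 5.57
tool_pos: [0.5092, -0.2331, 0.1047]
ee_rot: [[0.997, -0.076, -0.001], [-0.076, -0.997, 0.002], [-0.001, -0.002, -1.0]]
ft_force: [0.7, 1.1, 3.8]
gripper_width: 0.0001
```

```bash
python3 track.py 2
```

```text
t 5.67 jaw 66.2 pad 87.8 sep 21.61 band 124.7 F [0.1 1.3 2.6] tcp [ 0.5093 -0.2334  0.1052]
```

{"op": "servo_tool", "data": {"increments": [0, 0, 0, 0, 0, 10, 0, 0, 0, 0, 0, 0, 10, 0, 0, 0, 0, 0, 0, 10, 0, 0, 0, 0, 0, 0, 10, 0, 0, 0, 0, 0, 0, 10, 0, 0, 0, 0, 0, 0, 7, 0, 0, 0, 0, 0, 0, 0, 0, 0, 0, 0, 0, 0, 0, 0]}}

```text
time_s: 6.33
tool_pos: [0.5098, -0.2343, 0.163]
ee_rot: [[0.997, -0.076, 0.001], [-0.076, -0.997, -0.001], [0.001, 0.001, -1.0]]
ft_force: [0.8, -0.2, 0.9]
gripper_width: -0.0
```

{"op": "servo_tool", "data": {"increments": [0, 0, 0, 0, 0, -7, 0, 0, 0, 0, 0, 0, -8, 0, 0, 0, 0, 0, 0, -8, 0, 0, 0, 0, 0, 0, -4, 0, 0, 0, 0, 0, 0, -4, 0, 0, 0, 0, 0, 0, 0, 0]}}

```text
time_s: 6.83
tool_pos: [0.5092, -0.2347, 0.1305]
ee_rot: [[0.997, -0.076, -0.001], [-0.076, -0.997, -0.001], [-0.001, 0.001, -1.0]]
ft_force: [-0.3, -2.2, 3.5]
gripper_width: 0.0002
```

```bash
python3 track.py 2
```

```text
t 6.93 jaw 70.5 pad 88.3 sep 17.82 band 125.2 F [ 0.2 -1.1  3.5] tcp [ 0.5093 -0.2344  0.131 ]
```

The box is against the fixed jaw (the pad stopped at 88.3) and the pad is compressed 4.0 mm. It needs 4 mm more, about 8.5 mm of trigger.

{"op": "servo_tool", "data": {"increments": [0, 0, 0, 0, 0, -3, 0, 0, 0, 0, 0, 0, -3, 0, 0, 0, 0, 0, 0, 0, 0, 0, 0, 0, 0, 0, 0, 0]}}

```text
time_s: 7.27
tool_pos: [0.5094, -0.2345, 0.1257]
ee_rot: [[0.997, -0.076, -0.0], [-0.076, -0.997, -0.001], [-0.0, 0.001, -1.0]]
ft_force: [-1.3, -2.1, 5.1]
gripper_width: -0.0002
```

```bash
python3 track.py 3
```

```text
t 7.42 jaw 72.4 pad 88.2 sep 15.84 band 123.8 F [-1.5 -2.2  5.9] tcp [ 0.5094 -0.2345  0.1258]
```

{"op": "servo_tool", "data": {"increments": [0, 0, 0, 0, 0, -2.5, 0, 0, 0, 0, 0, 0, -2, 0, 0, 0, 0, 0, 0, 0, 0, 0, 0, 0, 0, 0, 0, 0, 0, 0, 0, 0, 0, 0, 0]}}

```text
time_s: 7.83
tool_pos: [0.5094, -0.2344, 0.1215]
ee_rot: [[0.997, -0.076, -0.0], [-0.076, -0.997, -0.001], [-0.0, 0.001, -1.0]]
ft_force: [-1.8, -2.1, 7.0]
gripper_width: 0.0003
```

```bash
python3 track.py 3 pics/r3.png 2>/dev/null
python3 - <<'E'
from h import *
p,d=snapshot("scene");cv2.imwrite("pics/s3.png",cv2.resize(p[150:270,185:360],None,fx=4,fy=4,interpolation=cv2.INTER_CUBIC))
r=cv2.imread("pics/r3.png");s=cv2.imread("pics/s3.png");s=cv2.resize(s,(452,310));r=cv2.resize(r,(600,280))
o=np.zeros((590,600,3),np.uint8);o[:310,:452]=s;o[310:,:]=r;cv2.imwrite("pics/m3.png",o)
E
```

```text
t 7.98 jaw 74.3 pad 88.0 sep 13.70 band 122.9 F [-2.3 -2.5  6.1] tcp [ 0.5095 -0.2344  0.1215]
```

View pics/m3.png

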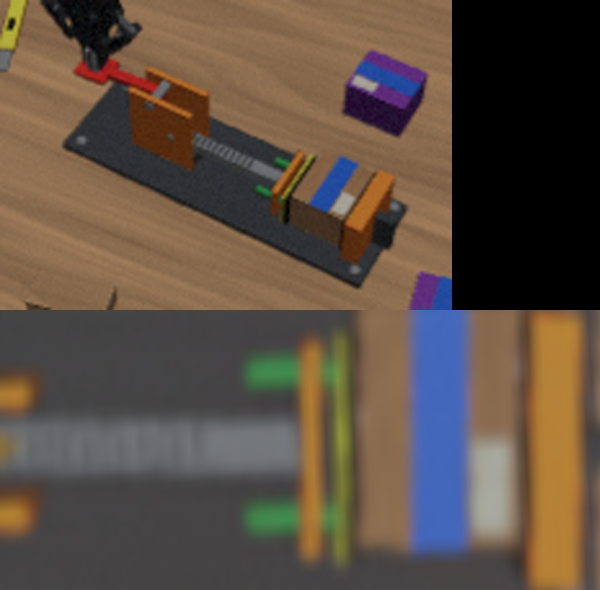

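The separation is 13.7 mm, so the pad is compressed 8.1 mm. Jaw travel since contact gives 7.9 mm, and the trigger force is 6 N. The last view shows the box tight between pad and fixed jaw with a gap still visible behind the pad. Handing in.

```bash
python3 -c "
from workcell import *
print(finish_job())"
```

```text
the job is handed in; nothing more can be done
None
```

I handed the job in at about 8 s of the 54 s allowed. The box is squeezed against the fixed jaw, the pad is about half-way in, and the shut gripper still holds the trigger pressed. It took three full trigger strokes and one partial one.

- **Pad compression:** the gap between the jaw plate and the pad in the top camera shows 8.1 mm. Jaw travel since the box reached the fixed jaw gives 7.9 mm, so the two agree with the 8 mm target. The pad was never pushed further in than that.
- **Force:** the final vertical force on the tool was about 6–7 N, within the 5–10 N expected when squeezing.
- **Box and surroundings:** the last scene and top views show the box tight between the pad and the fixed jaw, with a gap still behind the pad. I touched only the trigger, and nothing else in the last crops looked disturbed.
- **One disagreement:** the tracked position of the box's blue band drifted from 125.2 to 122.9 mm during the final press, while the pad stayed still within 0.3 mm. I didn't check it separately; it is probably an error in how the tracker picks out the band, not the box moving.

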